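Lock the thickness stop screw of a tortilla press with its jam nut

ROBOT

A 7-joint arm with a two-finger parallel gripper is mounted at the origin on a cart in front of the work surface, level with it; the furniture and walls round the work are solid. World frame = base frame: x ahead of the robot, y to its left, z up, the work surface at z = 0. Lengths are in m, angles in rad, forces in N, time in s.
With the tool pointing down it reaches from about 0.35 to 0.9 m from the base axis. Payload 8.1 kg.
Tool frame: the origin (TCP) lies midway between the tips of the shut fingers; the grasp point (between the pads) lies 19 mm behind it; z points along the fingers, y is the line along which they close (so a half turn about z gives the same grasp; the last joint's range is limited). The gripper opens to 92 mm and grips with 3 to 60 N. Pads are 19 mm wide; open, the fingers measure 130 mm over their backs; the gripper's body (75 mm by 190 mm) begins 47 mm behind the grasp point.
Start: joints at [-1.319, 0.434, 0.025, 1.573, -0.012, 1.134, -0.075], TCP at [0.217, 0.586, 0.227] pointing down, gripper open.
Joint ranges: [-2.62, 2.62], [-0.44, 2.09], [-1.27, 1.32], [0.08, 2.57], [-1.32, 4.46], [0.12, 2], [-2.74, 2.74]. Speed limits (rad/s): [2.22, 2.22, 3.01, 3.01, 3.14, 3.14, 3.14].

INTERFACE

Orientations are given as a rotation vector (axis times angle).
In Python, from cell import arm gives the robot as it stands.
- The arm moves only by the tool carry_out, never from a script. Its arguments are lists of equal length, an entry for each row: "claw": the finger opening in cm, from 0 to 9.18; "delta_pos": the shift along the tool's x, y, z in cm, a list of three; "angular": the turn, a rotation vector about the tool's x, y, z in rad, a list of three. In form: {"claw": [claw, ...], "delta_pos": [[dx, dy, dz], ...], "angular": [[ax, ay, az], ...]}. A call has 1 to 20 rows; each row shifts and turns the commanded pose from where the row before left it, along the tool's axes as they then stand; what a row does not reach is not made up. A row lasts 1/10 s, in which the tool goes at most 50 mm and 8.59 degrees, less where a joint would pass 70% of its speed; a pose out of reach is approached as far as the arm can. A call with a gripper value outside its range is refused whole. The fingers move at their own pace and stop on an object; "force" is the grip in N (left out, the last holds). Time passes only in rows, so rows that do not move let the fingers close. It gives the time, the measured TCP pose, the force, the opening and the grip force at its end, in the units of the state.
- arm.observe(): the state, without advancing time (a new reading comes with each control period).
- arm.get_image(name): name is "scene" or "side" or "wrist"; returns a dict with "frame" (480x640x3 uint8, red, green, blue), "mtx" (3x3 intrinsics, pixels), "T" (4x4, takes a point from camera to world coordinates). Camera axes: x right, y down, z forward; pixel columns grow to the right and rows downward; lengths in m; the calibration is good to about 2 mm. A picture is of the moment at which its call begins. There is no depth.
- arm.sign_off(): hands the job in; it is judged then, once.
Trained networks look in a picture, given as the dict that the camera call returned (one of the last four; its "shot" number tells which), for a name from the list of things; names that differ only in an ending like _2 or _b are one class to them, and where a whole thing is asked for, a point or a joint stands for the part that bears it (a point fixed in the world has none). Each returns a list of dicts, best first, with "conf" (0 to 1); they miss things now and then, are a little off and sometimes report something else, mostly with a low value. They report only what shows in the picture. A call takes as long as a camera call.
- arm.look_for(label, picture): "centre" ([column, row] as shares, 0 to 1, of the picture: columns of its width, rows of its height, amid what is visible of it).
- arm.trace(label, picture): "region" (480x640 bool, what is visible of it) and "centre" ([column, row] as shares, 0 to 1, of the picture: columns of its width, rows of its height, amid what is visible of it).
- arm.place_of(label, picture): "centre" ([column, row] as shares, 0 to 1, of the picture: columns of its width, rows of its height: a listed point, or the origin of a listed thing).
The state is a dict: "clock": time; "joints": joint angles; "dq": joint speeds; "joint_efforts": joint torques, N m; "position": TCP position; "ee_rot": TCP orientation; "force": force on the tool from outside, world axes, zero at the start; "ft_torque": the same for the moment, N m; "width": opening from 0.0 (shut) to 1.0 (fully open); "gripper_force": force on a finger pad.
Only numpy, scipy, OpenCV 4.12 (cv2) and the standard library are available. Lean on these libraries where they do the work, as an engineer would, in place of code of your own. Each camera call takes 0.05 s, during which the arm holds its last target. There are 200 camera calls.

TASK

The thickness stop screw of the open tortilla press has just been set; lock it without losing the setting. Fit the loose two-armed key down over the square end of the screw with an arm lying just in front of the guide pin, so that the pin holds the screw from turning, then run the hexagonal jam nut clockwise onto its spring washer and tighten it firmly by feel, to about 0.5 Nm and never over 0.7. Then take the key off, lay it flat on the counter and leave the other things as they are.

Things in the scene. Friction and masses are not known exactly. Their poses are not given: they have to be found in the camera images.
- press: heavy cast-aluminium tortilla press, fixed on the counter, front (-x) to the robot; base plate 190 (x) x 165 (y) mm, top at 16 mm. Round anvil 108 mm across, top at 40 mm, centred 34 mm behind the origin. The lid, hinged at the back, stands open, fixed, leaning back, 290 mm high. Origin: centre of the base at counter level. Stop screw at the front right, at x -65, y -55 mm.
- guide_pin: upright steel pin 16 mm in diameter, fixed in the front of the press, that guides the lid; 16 to 66 mm above the counter, its axis 17 mm behind (press +x) and 62 mm to the left (press +y) of the screw's axis. Origin: on its axis, at the base plate's top. A key arm lying from the screw to the left, in front of the pin, bears on it when the screw is driven clockwise.
- stop_screw: upright 24 mm steel thread with a 16 mm square end (43 to 58 mm above the counter, the last 5 mm tapering to 11 mm) on a 24 mm shoulder. It turns so easily (0.08 Nm) that the nut (thread drag 0.14 Nm) drags it round unless it is held; its height stays. Origin: on its axis at counter level; x and y square to the flats, starting within 0.04 rad of the press's axes.
- screw_shoulder (a point): on the screw's axis, at the shoulder at the foot of the square end, 43 mm above the counter, where the key's underside comes to rest.
- setting_mark (a point): point on the rim of the shoulder, 12 mm from the screw's axis (the screw's -y side); it moves when the screw turns: 6.2 mm is 30 degrees.
- jam_nut: dark hex nut, 50 mm across flats, 58 over corners, 14 mm thick, on the screw below the shoulder. Origin: on the axis, in its underside; flats face its +y and -y and every 60 degrees. Clockwise from above tightens, sinking 0.8 mm per rad. Starts 0.5 to 1.7 rad short of its spring washer; from there the torque jumps to 0.2 Nm and climbs 1 Nm per rad. Let go, it stays but for a little spring-back.
- nut_underside (a point): centre of the nut's underside.
- washer_top (a point): centre of the top of the spring washer (40 mm across, 3 mm thick) on the boss, 23 mm above the counter: where the nut's underside lies when it is home.
- key: loose dark steel box key, about 0.16 kg: square boss 32 x 32 mm, 18 mm high, with a 17.5 mm square hole right through it (2 mm chamfers), and two round arms 9 mm thick along its x, reaching 76 mm either way (12 mm ball ends), arm axis 9 mm above the underside. Lies flat before the press. Origin: centre of the hole, in the underside; the faces without arms face its +y and -y.
- mill_1: small glass salt mill, 44 mm across, 90 mm high, bystander at the left front; origin at its base.
- jar_small: empty glass jar, 70 mm across, 98 mm high, bystander left of the press; origin at its base.
- garlic_1: bulb of garlic, 53 mm, bystander at the right front before the sink; origin at its base.

How it is judged:
By the outcome, as a careful person would: the job done as asked, in the order asked, and still so for the second after the job is handed in, with the robot touching nothing.
It also fails if it takes over 72 s, if anything falls off the work surface, if the arm or the gripper's body presses on something with over 40 N, if the wrist force passes 120 N, or if a joint passes its speed limit or range.

## Working session

There is one attempt and no reset: what is moved stays moved. The work goes in short steps, Python scripts to look and compute and a tool call to move; the robot and the scene stay as the last step left them, time stands still between calls to the robot, and variables do not carry over. Pictures are saved under pics/ and viewed, at most 13 in all, crops included, and the job is handed in when it is done.

Besides the shell and the picture viewer there is one more tool, called after "Request:" by a JSON object that holds its "api" and its "payload". carry_out: Moves the arm, as the interface text tells. Its arguments: {"type":"object","properties":{"claw":{"type":"array","items":{"type":"number"}},"delta_pos":{"type":"array","items":{"type":"array","items":{"type":"number"}}},"angular":{"type":"array","items":{"type":"array","items":{"type":"number"}}},"force":{"type":"number"}},"required":["claw","delta_pos","angular"]}

```bash
mkdir -p pics; cat > h.py <<'E'
import numpy as np, cv2
from scipy.spatial.transform import Rotation as R
from cell import arm
def ray(p,px):
    K,T=np.array(p["mtx"]),np.array(p["T"]); d=T[:3,:3]@np.linalg.solve(K,[px[0],px[1],1]); return T[:3,3],d
def atz(p,c,z):
    o,d=ray(p,(c[0]*640,c[1]*480)); return o+d*(z-o[2])/d[2]
def proj(p,X):
    K,T=np.array(p["mtx"]),np.array(p["T"]); c=T[:3,:3].T@(np.array(X)-T[:3,3]); q=K@c; return q[:2]/q[2]
def save(p,n): cv2.imwrite("pics/"+n,p["frame"][:,:,::-1])
E
python3 - <<'E'
from h import *
s=arm.observe(); print(s)
for n in("scene","side"):
    p=arm.get_image(n); save(p,n+"0.png"); print(n,np.round(p["T"],3).tolist())
    for l,z in dict(press=0,guide_pin=.016,stop_screw=0,screw_shoulder=.043,setting_mark=.043,jam_nut=.025,nut_underside=.025,key=0,mill_1=0,jar_small=0,garlic_1=0).items():
        for r in arm.place_of(l,p)[:2]: print(l,np.round(r["centre"],3),round(r["conf"],2),atz(p,r["centre"],z).round(4))
E
```

```text
{'clock': 0.0, 'joints': array([-1.31863455,  0.43525386,  0.02497344,  1.57413182, -0.01164032,
        1.13396408, -0.07510032]), 'dq': array([0.00010506, 0.00029389, 0.00017024, 0.00092731, 0.00060327,
       0.00025421, 0.00012226]), 'joint_efforts': array([-6.94363353e-04, -6.67840576e+01,  9.84433182e-01, -3.14451098e+01,
       -6.06385432e-02,  4.33255406e-02,  1.65786801e-04]), 'position': array([0.21696545, 0.58557576, 0.22591234]), 'ee_rot': array([-5.54445846e-01, -3.09210103e+00,  2.51690605e-03]), 'force': array([-0.3072585 ,  0.06852552,  0.80359338]), 'ft_torque': array([-0.00996316, -0.03509514,  0.05466283]), 'gripper_force': 0.0, 'width': 1.0016830320290395}
scene [[0.833, -0.359, 0.421, 0.173], [-0.554, -0.542, 0.632, -0.465], [0.001, -0.76, -0.65, 0.689], [0.0, 0.0, 0.0, 1.0]]
press [0.542 0.506] 0.97 [0.6389 0.1848 0.    ]
guide_pin [0.506 0.501] 0.52 [0.5976 0.1977 0.016 ]
stop_screw [0.512 0.568] 0.93 [0.5677 0.1388 0.    ]
screw_shoulder [0.512 0.535] 0.94 [0.5638 0.1326 0.043 ]
setting_mark [0.516 0.535] 0.56 [0.5667 0.1306 0.043 ]
jam_nut [0.515 0.548] 0.61
[... 364 characters left out ...]
84  0.    ]
side [[0.998, 0.034, -0.051, 0.603], [0.061, -0.432, 0.9, -0.647], [0.009, -0.901, -0.433, 0.428], [0.0, 0.0, 0.0, 1.0]]
press [0.574 0.522] 0.76 [0.6359 0.1899 0.    ]
guide_pin [0.534 0.498] 0.75 [0.5849 0.2057 0.016 ]
stop_screw [0.522 0.538] 0.91 [0.5719 0.1512 0.    ]
screw_shoulder [0.522 0.51 ] 0.95 [0.5728 0.1246 0.043 ]
setting_mark [0.518 0.515] 0.68 [0.5685 0.1148 0.043 ]
jam_nut [0.518 0.522] 0.71 [0.5665 0.1365 0.025 ]
nut_underside [0.52  0.518] 0.78 [0.5688 0.1443 0.025 ]
key [0.426 0.561] 0.89 [0.4604 0.1003 0.    ]
mill_1 [0.453 0.454] 0.64 [0.4602 0.3409 0.    ]
jar_small [0.536 0.444] 0.7 [0.5815 0.3791 0.    ]
garlic_1 [0.454 0.456] 0.31 [0.4635 0.3351 0.    ]
```

```bash
python3 - <<'E'
from h import *
a=cv2.imread("pics/scene0.png")[180:360,220:420]; b=cv2.imread("pics/side0.png")[180:330,230:400]
a=cv2.resize(a,(440,396),interpolation=3); b=cv2.resize(b,(449,396),interpolation=3)
cv2.imwrite("pics/c0.png",cv2.resize(np.hstack([a,b]),(800,356)))
E
```

```text
(no output)
```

View pics/c0.png

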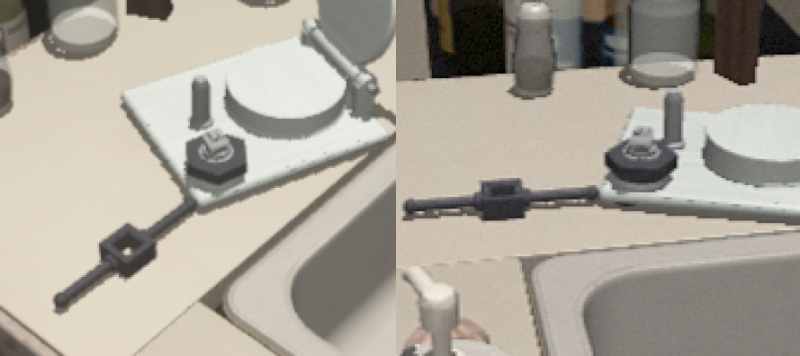

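View pics/scene0.png

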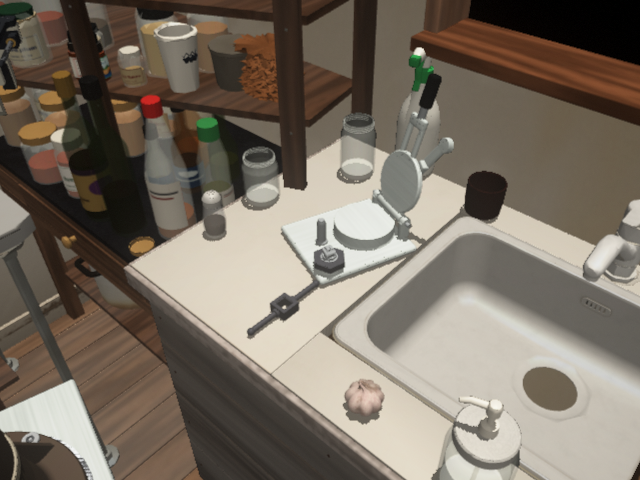

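```bash
cat >> h.py <<'E'
def plan(pos,yaw):
    "yaw: angle of tool y axis in world; shift in present tool axes (cm), then turn"
    s=arm.observe(); A=R.from_rotvec(s["ee_rot"]); c,n=np.cos(yaw),np.sin(yaw)
    y=np.array([c,n,0]); z=np.array([0,0,-1.]); B=R.from_matrix(np.c_[np.cross(y,z),y,z])
    print("t",round(s["clock"],2),"pos",s["position"].round(4),"F",s["force"].round(1),"M",s["ft_torque"].round(3),"w",round(s["width"]*91.8,1),"q",s["joints"].round(2))
    print("shift",(A.inv().apply(np.array(pos)-s["position"])*100).round(2),"turn",(A.inv()*B).as_rotvec().round(4))
E
python3 - <<'E'
from h import *
plan([.44,.12,.33],np.pi/2)
E
```

```text
t 1.2 pos [0.2172 0.5861 0.2268] F [-0.5  0.3  0.3] M [ 0.003 -0.06  -0.033] w 91.8 q [-1.32  0.43  0.03  1.57 -0.01  1.13 -0.08]
shift [-37.09 -35.96 -10.33] turn [ 1.000e-04  0.000e+00 -3.549e-01]
```

Request:
{"api": "carry_out", "payload": {"claw": [9,9,9,9,9,9,9,9,9,9,9,9,9,9,9,9,9,9,9,9], "delta_pos": [[-1.85,-1.8,-0.52],[-1.85,-1.8,-0.52],[-1.85,-1.8,-0.52],[-1.85,-1.8,-0.52],[-1.85,-1.8,-0.52],[-1.85,-1.8,-0.52],[-1.85,-1.8,-0.52],[-1.85,-1.8,-0.52],[-1.85,-1.8,-0.52],[-1.85,-1.8,-0.52],[-1.85,-1.8,-0.52],[-1.85,-1.8,-0.52],[-1.85,-1.8,-0.52],[-1.85,-1.8,-0.52],[-1.85,-1.8,-0.52],[-1.85,-1.8,-0.52],[-1.85,-1.8,-0.52],[-1.85,-1.8,-0.52],[-1.85,-1.8,-0.52],[-1.85,-1.8,-0.52]], "angular": [[0,0,0],[0,0,0],[0,0,0],[0,0,0],[0,0,0],[0,0,0],[0,0,0],[0,0,0],[0,0,0],[0,0,0],[0,0,0],[0,0,0],[0,0,0],[0,0,0],[0,0,0],[0,0,0],[0,0,0],[0,0,0],[0,0,0],[0,0,0]]}}

```text
clock: 3.2
position: [0.4393, 0.1189, 0.3311]
ee_rot: [0.554, 3.092, 0.001]
force: [-0.3, -0.1, 0.2]
width: 0.982
gripper_force: 0.0
```

Request:
{"api": "carry_out", "payload": {"claw": [9,9,9,9,9], "delta_pos": [[0,0,0],[0,0,0],[0,0,0],[0,0,0],[0,0,0]], "angular": [[0,0,-0.118],[0,0,-0.118],[0,0,-0.118],[0,0,0],[0,0,0]]}}

```text
clock: 3.7
position: [0.439, 0.1199, 0.3308]
ee_rot: [0.007, 3.141, 0.0]
force: [0.0, -0.2, 0.8]
width: 0.978
gripper_force: 0.0
```

```bash
cat >> h.py <<'E'
Z=dict(press=0,guide_pin=.016,stop_screw=0,screw_shoulder=.043,setting_mark=.043,jam_nut=.0245,key=0)
def survey(p,ls):
    for l in ls:
        for r in arm.place_of(l,p)[:1]: print(l,(np.array(r["centre"])*[640,480]).round(0),round(r["conf"],2),atz(p,r["centre"],Z[l]).round(4))
E
python3 - <<'E'
from h import *
plan([.462,.106,.10],np.pi/2)
p=arm.get_image("wrist"); save(p,"w1.png"); print(np.round(p["T"],3).tolist())
survey(p,Z)
E
```

```text
t 3.7 pos [0.439  0.1199 0.3308] F [ 0.  -0.2  0.8] M [ 0.031  0.034 -0.028] w 89.8 q [-0.68  0.06  0.32  1.81 -0.02  1.27  1.21]
shift [-2.31 -1.39 23.08] turn [ 0.0002  0.0001 -0.0044]
[[0.004, 0.963, 0.268, 0.367], [1.0, -0.004, -0.001, 0.12], [-0.0, 0.268, -0.963, 0.489], [0.0, 0.0, 0.0, 1.0]]
press [362. 316.] 0.6 [0.6356 0.1851 0.    ]
guide_pin [368. 295.] 0.46 [0.5929 0.1918 0.016 ]
stop_screw [331. 278.] 0.69 [0.5719 0.1366 0.    ]
screw_shoulder [334. 289.] 0.58 [0.5704 0.1395 0.043 ]
setting_mark [324. 286.] 0.91 [0.5653 0.1257 0.043 ]
key [308. 210.] 0.82 [0.4669 0.1031 0.    ]
```

View pics/w1.png

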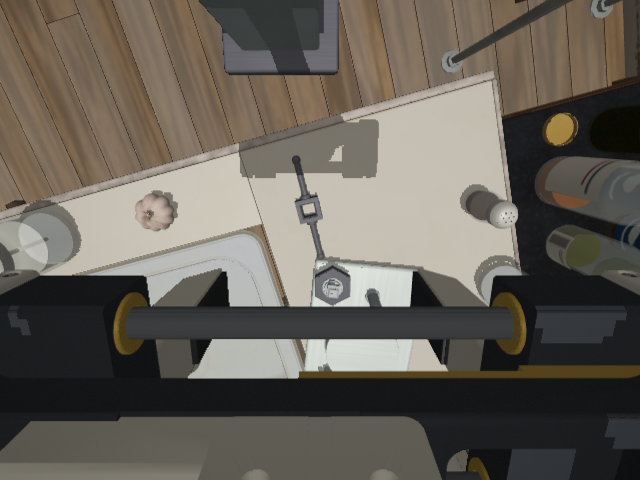

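Request:
{"api": "carry_out", "payload": {"claw": [9,9,9,9,9,9,9,9,9], "delta_pos": [[-1.6,0,1.9],[-1.6,0,1.9],[-1.6,0,1.9],[-1.6,0,1.9],[-1.6,0,1.9],[-1.6,0,1.9],[-1.5,0.5,1.7],[0,0,0],[0,0,0]], "angular": [[0,0,0],[0,0,0],[0,0,0],[0,0,0],[0,0,0],[0,0,0],[0,0,0],[0,0,0],[0,0,0]]}}

```text
clock: 5.0
position: [0.5497, 0.1247, 0.1996]
ee_rot: [-0.002, -3.141, 0.001]
force: [-0.8, -0.1, -0.3]
width: 0.981
gripper_force: 0.0
```

```bash
python3 - <<'E'
from h import *
plan([.462,.106,.10],np.pi/2)
p=arm.get_image("wrist"); print(np.round(p["T"][:3,3],3),p["mtx"])
survey(p,Z)
save(p,"w2full.png")
for l in("key","jam_nut","guide_pin","stop_screw"):
    for r in arm.trace(l,p)[:1]:
        m=r["region"].astype(np.uint8); c=max(cv2.findContours(m,0,2)[0],key=cv2.contourArea)
        q=cv2.minAreaRect(c); print(l,round(r["conf"],2),q, m.sum())
        if l!="guide_pin": print(cv2.approxPolyDP(c,3,True)[:,0].tolist())
cv2.imwrite("pics/w2.png",cv2.resize(cv2.imread("pics/w2full.png")[60:285,200:500],(800,600),interpolation=3))
E
```

```text
t 5.0 pos [0.5497 0.1247 0.1996] F [-0.8 -0.1 -0.3] M [ 0.051 -0.009 -0.003] w 90.0 q [-0.57  0.37  0.35  1.78 -0.14  1.02  1.39]
shift [ 8.76 -1.88  9.97] turn [-0.0006 -0.0011 -0.0011]
[0.478 0.125 0.358] [[348.59818053   0.         319.39370154]
 [  0.         348.59818053 233.74910545]
 [  0.           0.           1.        ]]
press [372. 287.] 0.97 [0.638  0.1833 0.    ]
guide_pin [389. 251.] 0.79 [0.5914 0.196  0.016 ]
stop_screw [332. 229.] 0.57 [0.5712 0.1377 0.    ]
screw_shoulder [335. 239.] 0.88 [0.57   0.1389 0.043 ]
setting_mark [321. 237.] 0.91 [0.5684 0.1261 0.043 ]
key [299. 123.] 0.96 [0.4645 0.1049 0.    ]
key 0.73 ((297.0882263183594, 117.35293579101562), (168.07717895507812, 35.41019821166992), 75.96376037597656) 2364
[[276, 36], [273, 46], [288, 97], [278, 114], [286, 143], [294, 141], [301, 150], [310, 195], [317, 199], [321, 191], [309, 150], [310, 139], [319, 135], [312, 104], [296, 96], [285, 40]]
jam_nut 0.63 ((332.75128173828125, 235.48223876953125), (51.44036865234375, 56.99763870239258), 4.085616588592529) 1782
[[334, 207], [308, 221], [307, 235], [308, 251], [332, 264], [357, 251], [359, 229], [357, 220]]
guide_pin 0.89 ((394.6621398925781, 260.02703857421875), (35.2230339050293, 19.878345489501953), 54.462318420410156) 562
stop_screw 0.85 ((333.0, 235.0), (58.0, 52.0), 90.0) 2377
[[334, 206], [307, 221], [307, 250], [330, 264], [358, 250], [358, 220]]
```

View pics/w2.png

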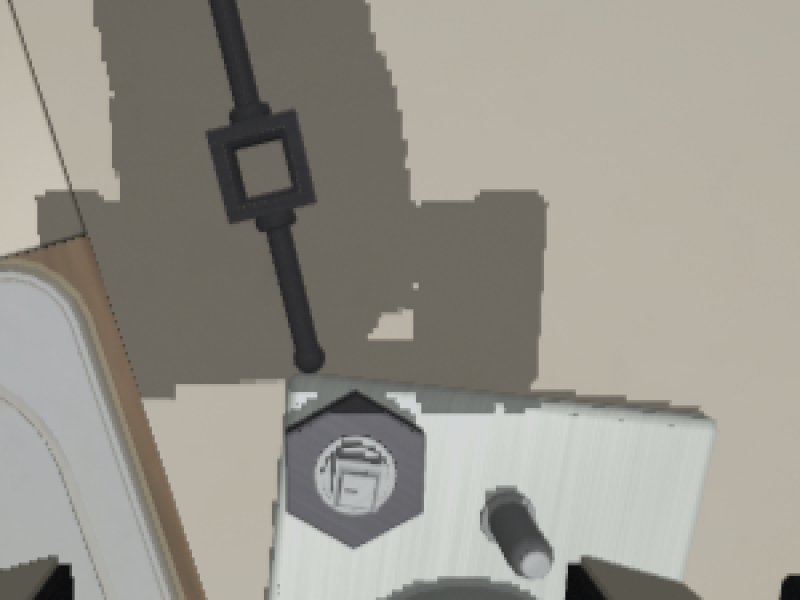

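```bash
python3 - <<'E'
from h import *
p=arm.get_image("wrist")
f=lambda u,v,z: atz(p,(u/640,v/480),z)
C=lambda u,v,z: f(200+u*.375,60+v*.375,z)
b=np.array([C(207,132,.018),C(295,110,.018),C(315,202,.018),C(230,222,.018)]); print(b.mean(0), (b[2]+b[3]-b[0]-b[1])[:2], np.linalg.norm(b[1]-b[0]))
e1,e2=f(279,40.5,.009),f(315.5,193,.009); print("balls",e1,e2,(e1+e2)/2,np.arctan2(*(e2-e1)[[1,0]]),np.linalg.norm(e2-e1))
v=np.array([f(u,w,.0385) for u,w in [(334,207),(308,221),(308,251),(332,264),(357,251),(357,220)]]); print("nut",v.mean(0)); c=v-v.mean(0)
print(np.degrees(np.arctan2(c[:,1],c[:,0])).round(1),np.linalg.norm(c,axis=1).round(4))
# screw top (square end) and shoulder ring
print("ring",C(355,474,.043),"top",C(357,487,.058)); q=[C(u,w,.058) for u,w in[(290,378),(712,415)]]
q=[C(u,w,.016) for u,w in[(290,378),(712,415)]]; print("front edge",q,np.arctan2(-(q[1]-q[0])[0],(q[1]-q[0])[1]))
print("pin top",C(536,565,.066))
im=p["frame"][:,:,::-1]; cv2.imwrite("pics/w3.png",cv2.resize(im[210:265,300:410],(800,400),interpolation=3))
E
```

```text
[0.46519531 0.1051743  0.018     ] [0.06053811 0.01397103] 0.031280631532423574
balls [0.39428164 0.08860161 0.009     ] [0.53239105 0.1209515  0.009     ] [0.46333635 0.10477655 0.009     ] 0.23008573350204506 0.14184754220092533
nut [0.56902043 0.13748933 0.0385    ]
[ 178.  -122.2  -57.6   -0.8   57.5  124.5] [0.0281 0.0276 0.028  0.0284 0.028  0.0276]
ring [0.56944486 0.13777072 0.043     ] top [0.56965865 0.13788073 0.058     ]
front edge [array([0.54003122, 0.11429379, 0.016     ]), array([0.55425824, 0.27306263, 0.016     ])] -0.08936970296160184
pin top [0.59468753 0.19803047 0.066     ]
```

View pics/w3.png

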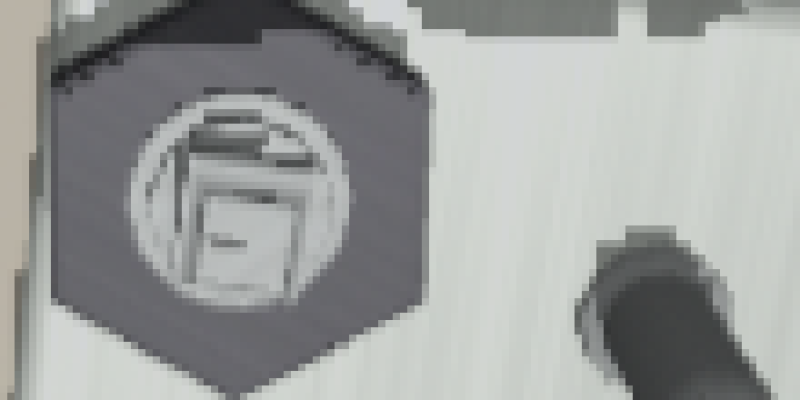

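Request:
{"api": "carry_out", "payload": {"claw": [6,6,6,6,6,6], "delta_pos": [[1.42,-0.33,0],[1.42,-0.33,0],[1.42,-0.33,0],[1.42,-0.33,0],[1.42,-0.33,0],[1.42,-0.33,0]], "angular": [[0,0,0],[0,0,0],[0,0,0],[0,0,0],[0,0,0],[0,0,0]]}}

```text
clock: 6.25
position: [0.4642, 0.1049, 0.1998]
ee_rot: [0.001, 3.142, 0.0]
force: [0.4, 0.0, -0.3]
width: 0.658
gripper_force: 0.0
```

Request:
{"api": "carry_out", "payload": {"claw": [6,6,6,6,6,6,6,6,6,6,6,6,6,6,6,6,6,6,6,6], "delta_pos": [[0,0,0.4],[0,0,0.4],[0,0,0.4],[0,0,0.4],[0,0,0.4],[0,0,0.4],[0,0,0.4],[0,0,0.4],[0,0,0.4],[0,0,0.4],[0,0,0.4],[0,0,0.4],[0,0,0.4],[0,0,0.4],[0,0,0.4],[0,0,0.4],[0,0,0.4],[0,0,0.4],[0,0,0.4],[0,0,0.4]], "angular": [[0,0,0.1455],[0,0,0.1455],[0,0,0.1455],[0,0,0.1455],[0,0,0.1455],[0,0,0.1455],[0,0,0.1455],[0,0,0.1455],[0,0,0.1455],[0,0,0.1455],[0,0,0.1455],[0,0,0.1455],[0,0,0.1455],[0,0,0.1455],[0,0,0.1455],[0,0,0.1455],[0,0,0.1455],[0,0,0.1455],[0,0,0.1455],[0,0,0.1455]]}}

```text
clock: 8.25
position: [0.4649, 0.1053, 0.1197]
ee_rot: [-3.122, -0.353, -0.0]
force: [0.0, 0.2, -0.8]
width: 0.654
gripper_force: 0.0
```

```bash
python3 - <<'E'
from h import *
plan([.4645,.105,.005],-1.341)
p=arm.get_image("wrist"); survey(p,["key"])
for n in("scene","side"): survey(arm.get_image(n),["key"])
E
```

```text
t 8.25 pos [0.4649 0.1053 0.1197] F [ 0.   0.2 -0.8] M [-0.002  0.154  0.027] w 60.1 q [-1.05  0.46  0.97  2.11 -0.52  0.83 -1.11]
shift [-0.05  0.02 11.47] turn [-0.0002 -0.0003 -0.0047]
key [318. 229.] 0.91 [0.4637 0.106  0.    ]
key [285. 307.] 0.72 [0.4668 0.11   0.    ]
key [278. 268.] 0.96 [0.4687 0.1058 0.    ]
```

Request:
{"api": "carry_out", "payload": {"claw": [6,6,6,6,6,6,6,6,6,6,2.5,2.5,2.5,2.5,2.5,2.5,2.5,2.5,2.5], "delta_pos": [[0,0,1.8],[0,0,1.8],[0,0,1.8],[0,0,1.8],[0,0,1.6],[0,0,1],[0,0,0.8],[0,0,0.5],[0,0,0.35],[0,0,0],[0,0,0],[0,0,0],[0,0,0],[0,0,0],[0,0,0],[0,0,0],[0,0,0],[0,0,0],[0,0,0]], "angular": [[0,0,0],[0,0,0],[0,0,0],[0,0,0],[0,0,0],[0,0,0],[0,0,0],[0,0,0],[0,0,0],[0,0,0],[0,0,0],[0,0,0],[0,0,0],[0,0,0],[0,0,0],[0,0,0],[0,0,0],[0,0,0],[0,0,0]], "force": 25}}

```text
clock: 10.45
position: [0.4649, 0.1052, 0.0054]
ee_rot: [-3.121, -0.362, -0.0]
force: [-0.2, -0.2, 4.9]
width: 0.346
gripper_force: 25.1
```

```bash
python3 - <<'E'
from h import *
plan([.4645,.105,.10],-1.341)
E
```

```text
t 10.45 pos [0.4649 0.1052 0.0054] F [-0.2 -0.2  4.9] M [-0.025  0.378  0.064] w 31.8 q [-0.85  0.63  0.72  2.19 -0.77  0.6  -0.9 ]
shift [-0.04  0.01 -9.46] turn [-0.0002 -0.0003  0.0009]
```

Request:
{"api": "carry_out", "payload": {"claw": [2.5,2.5,2.5,2.5,2.5,2.5,2.5,2.5,2.5,2.5,2.5,2.5,2.5,2.5,2.5,2.5,2.5], "delta_pos": [[0,0,-0.8],[0,0,-1.5],[0,0,-2],[0,0,-2],[0,0,-2],[0,0,-1.5],[0,0,0],[0,0,0],[0,0,0],[0,0,0],[0,0,0],[0,0,0],[0,0,0],[0,0,0],[0,0,0],[0,0,0],[0,0,0]], "angular": [[0,0,0],[0,0,0],[0,0,0],[0,0,0],[0,0,0],[0,0,0],[0,0,-0.123],[0,0,-0.123],[0,0,-0.123],[0,0,-0.123],[0,0,-0.123],[0,0,-0.123],[0,0,-0.123],[0,0,-0.123],[0,0,-0.123],[0,0,-0.123],[0,0,0]]}}

```text
clock: 12.15
position: [0.4645, 0.1048, 0.1035]
ee_rot: [-2.339, -2.098, 0.0]
force: [-0.1, 0.3, -1.2]
width: 0.345
gripper_force: 25.1
```

```bash
python3 - <<'E'
from h import *
plan([.5695,.1378,.10],-0.11)
s=arm.observe(); 
A=R.from_rotvec(s["ee_rot"]);
p=arm.get_image("wrist"); save(p,"w4.png")
z=s["position"][2]-.0055
for r in arm.place_of("key",p)[:1]: print("key",r, A.inv().apply(atz(p,r["centre"],z)-s["position"])*1000)
for r in arm.trace("key",p)[:1]:
    m=r["region"].astype(np.uint8); c=max(cv2.findContours(m,0,2)[0],key=cv2.contourArea); print(cv2.minAreaRect(c),cv2.approxPolyDP(c,3,True)[:,0].tolist())
print("tcp",proj(p,s["position"]))
E
```

```text
t 12.15 pos [0.4645 0.1048 0.1035] F [-0.1  0.3 -1.2] M [-0.094  0.066  0.012] w 31.7 q [-0.78  0.39  0.58  2.11 -0.31  0.73 -0.1 ]
shift [ 4.42 10.08  0.34] turn [-0.0003  0.0001  0.0015]
key {'centre': [0.4998, 0.5946], 'conf': 0.92} [-0.7903446   0.1925489   5.50002379]
((319.5, 217.0), (71.0, 176.0), 0.0) [[315, 130], [306, 141], [310, 156], [310, 246], [303, 255], [286, 260], [285, 303], [354, 305], [352, 257], [338, 256], [328, 247], [328, 168], [333, 140], [326, 131]]
tcp [319.50068468 288.50594427]
```

View pics/w4.png

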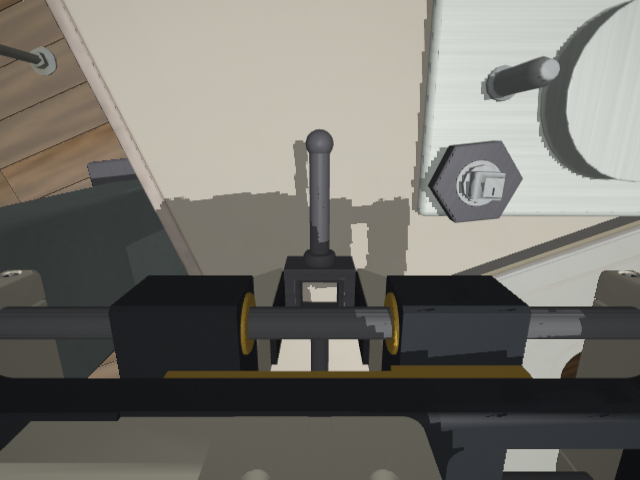

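```bash
python3 - <<'E'
from h import *
p=arm.get_image("wrist"); s=arm.observe(); A=R.from_rotvec(s["ee_rot"]); f=lambda u,v,z: atz(p,(u/640,v/480),z)
b=f(319.5,142,s["position"][2]+.0035); print("ball in tool mm",A.inv().apply(b-s["position"])*1000)
q=[f(430,0,.016),f(417,212,.016)]; d=q[0]-q[1]; print("edge yaw",np.arctan2(-d[0],d[1]))
survey(p,["stop_screw","screw_shoulder","setting_mark","jam_nut","guide_pin"])
v=np.array([f(*k,.0385) for k in[(452,143),(505,142),(522,178),(505,216),(455,221),(429,181)]]); print("nut top",v.mean(0)); c=v-v.mean(0); print(np.degrees(np.arctan2(c[:,1],c[:,0])).round(1))
plan([.5695,.1378,.10],-0.11)
im=p["frame"][:,:,::-1]; cv2.imwrite("pics/w5.png",cv2.resize(im[135:230,420:530],(660,570),interpolation=3))
E
```

```text
ball in tool mm [ 6.98184485e+01  3.31564415e-02 -3.51450434e+00]
edge yaw -0.09888395142570522
stop_screw [455. 174.] 0.79 [0.5703 0.1385 0.    ]
screw_shoulder [482. 185.] 0.95 [0.5706 0.1359 0.043 ]
setting_mark [479. 199.] 0.62 [0.5692 0.127  0.043 ]
jam_nut [468. 181.] 0.82 [0.5697 0.1363 0.0245]
guide_pin [498.  80.] 0.94 [0.5923 0.1989 0.016 ]
nut top [0.57015488 0.13815862 0.0385    ]
[ 122.5   53.6   -2.7  -54.7 -120.9  173.6]
t 12.6 pos [0.4648 0.1052 0.1032] F [-0.2 -0.5 -1.7] M [-0.101  0.07  -0.012] w 32.2 q [-0.78  0.39  0.58  2.11 -0.32  0.73 -0.11]
shift [ 4.4  10.05  0.32] turn [-0.      0.0002 -0.0007]
```

View pics/w5.png

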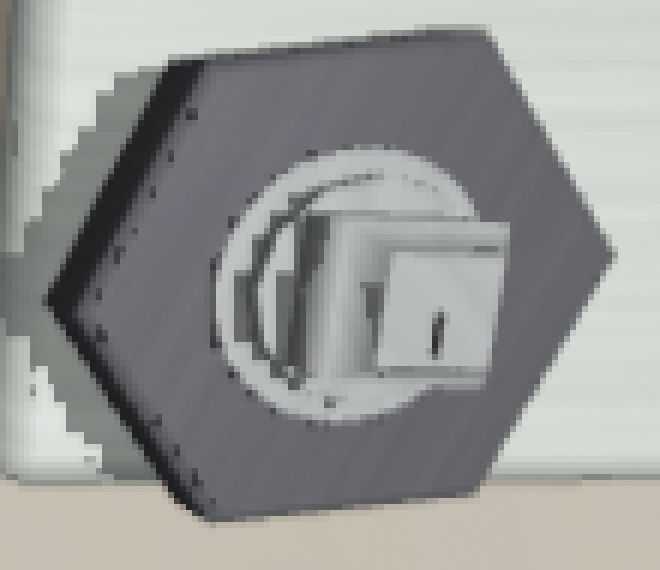

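Request:
{"api": "carry_out", "payload": {"claw": [2.5,2.5,2.5,2.5,2.5,2.5,2.5,2.5,2.5,2.5,2.5,2.5], "delta_pos": [[0.3,0.8,0],[0.7,1.5,0],[0.7,1.6,0],[0.7,1.6,0],[0.7,1.6,0],[0.7,1.5,0],[0.4,1,0],[0.2,0.5,0.6],[0,0,1],[0,0,1],[0,0,1],[0,0,0]], "angular": [[0,0,0],[0,0,0],[0,0,0],[0,0,0],[0,0,0],[0,0,0],[0,0,0],[0,0,0],[0,0,0],[0,0,0],[0,0,0],[0,0,0]]}}

```text
clock: 13.8
position: [0.5683, 0.1374, 0.0654]
ee_rot: [-2.339, -2.095, 0.005]
force: [1.4, -0.9, -1.8]
width: 0.344
gripper_force: 25.1
```

```bash
python3 - <<'E'
from h import *
plan([.570,.1378,.0485],-0.10)
a=arm.get_image("scene");b=arm.get_image("side")
I=[cv2.resize(p["frame"][r:r+75,c:c+75,::-1],(395,395),interpolation=3) for p,r,c in((a,205,290),(b,195,290))]
cv2.imwrite("pics/c6.png",np.hstack(I))
for p in(a,b):
  k=arm.place_of("key",p)[:1]; 
  if k: print(atz(p,k[0]["centre"],.0615))
  survey(p,["screw_shoulder"])
E
```

```text
t 13.8 pos [0.5683 0.1374 0.0654] F [ 1.4 -0.9 -1.8] M [-0.073  0.069 -0.027] w 31.6 q [-0.69  0.59  0.52  1.87 -0.4   0.79 -0.06]
shift [0.06 0.17 1.69] turn [-0.003   0.0012 -0.0103]
[0.56998087 0.13778312 0.0615    ]
screw_shoulder [325. 257.] 0.9 [0.5591 0.1336 0.043 ]
[0.56918964 0.14002894 0.0615    ]
screw_shoulder [332. 242.] 0.9 [0.5676 0.1358 0.043 ]
```

View pics/c6.png

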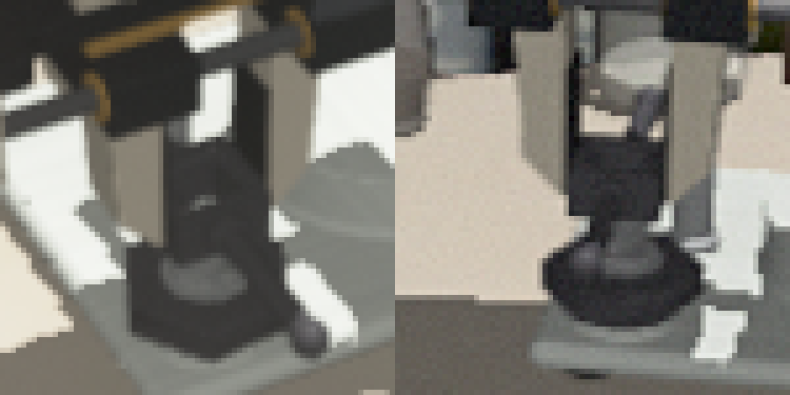

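Request:
{"api": "carry_out", "payload": {"claw": [2.5,2.5,2.5,2.5,2.5], "delta_pos": [[0.05,0.12,0.3],[0,0,0.2],[0,0,0.2],[0,0,0.2],[0,0,0]], "angular": [[0,0,0],[0,0,0],[0,0,0],[0,0,0],[0,0,0]]}}

```text
clock: 14.6
position: [0.571, 0.1381, 0.0579]
ee_rot: [-2.34, -2.096, 0.001]
force: [-0.2, -0.0, -2.3]
width: 0.348
gripper_force: 25.1
```

```bash
python3 - <<'E'
from h import *
plan([.570,.1378,.0485],-0.10)
E
```

```text
t 14.6 pos [0.571  0.1381 0.0579] F [-0.2 -0.  -2.3] M [-0.081  0.09   0.033] w 31.9 q [-0.68  0.61  0.51  1.87 -0.41  0.77 -0.05]
shift [-0.04 -0.09  0.94] turn [-0.0006  0.0003 -0.0101]
```

Request:
{"api": "carry_out", "payload": {"claw": [2.5,2.5,2.5,2.5,2.5], "delta_pos": [[0,0,0.2],[0,0,0.2],[0,0,0.2],[0,0,0.2],[0,0,0]], "angular": [[0,0,0],[0,0,0],[0,0,0],[0,0,0],[0,0,0]]}}

```text
clock: 15.1
position: [0.571, 0.1381, 0.0499]
ee_rot: [-2.34, -2.096, 0.001]
force: [0.2, -0.1, -2.2]
width: 0.346
gripper_force: 25.1
```

```bash
python3 - <<'E'
from h import *
plan([.570,.1378,.0485],-0.10)
E
```

```text
t 15.1 pos [0.571  0.1381 0.0499] F [ 0.2 -0.1 -2.2] M [-0.066  0.315  0.009] w 31.8 q [-0.67  0.62  0.51  1.88 -0.42  0.76 -0.04]
shift [-0.04 -0.1   0.14] turn [-0.0005  0.0002 -0.0101]
```

Request:
{"api": "carry_out", "payload": {"claw": [2.5,2.5,4.6,4.6,4.6,4.6], "delta_pos": [[0,0,0.1],[0,0,0],[0,0,0],[0,0,0],[0,0,0],[0,0,0]], "angular": [[0,0,0],[0,0,0],[0,0,0],[0,0,0],[0,0,0],[0,0,0]]}}

```text
clock: 15.7
position: [0.5716, 0.1381, 0.0494]
ee_rot: [2.34, 2.096, 0.001]
force: [0.3, -0.4, 0.4]
width: 0.499
gripper_force: 0.0
```

Request:
{"api": "carry_out", "payload": {"claw": [6.4,6.4,6.4,6.4,6.4,6.4], "delta_pos": [[0,0,-0.5],[0,0,-1.5],[0,0,-1.5],[0,0,-1.5],[0,0,0],[0,0,0]], "angular": [[0,0,0],[0,0,0],[0,0,0],[0,0,0],[0,0,-0.14],[0,0,-0.14]]}}

```text
clock: 16.3
position: [0.572, 0.1384, 0.1012]
ee_rot: [2.017, 2.407, 0.003]
force: [-0.2, 0.3, -0.8]
width: 0.701
gripper_force: 0.0
```

```bash
python3 - <<'E'
from h import *
plan([.570,.1380,.025],0.5)
p=arm.get_image("scene"); q=arm.get_image("side"); w=arm.get_image("wrist")
for x in(p,q,w):
  k=arm.place_of("key",x)[:1]; 
  if k: print(k[0]["conf"],atz(x,k[0]["centre"],.043))
I=[cv2.resize(x["frame"][r:r+75,c:c+75,::-1],(395,395),interpolation=3) for x,r,c in((p,205,290),(q,195,290))]
cv2.imwrite("pics/c7.png",np.hstack(I)); save(w,"w7.png")
E
```

```text
t 16.3 pos [0.572  0.1384 0.1012] F [-0.2  0.3 -0.8] M [-0.169  0.041  0.006] w 64.3 q [-0.66  0.54  0.47  1.84 -0.32  0.84  0.15]
shift [-0.01 -0.23  7.62] turn [ 2.500e-03  2.000e-04 -3.244e-01]
0.61 [0.57492943 0.14242174 0.043     ]
0.66 [0.57336567 0.12538863 0.043     ]
0.79 [0.56940812 0.13835185 0.043     ]
```

View pics/c7.png

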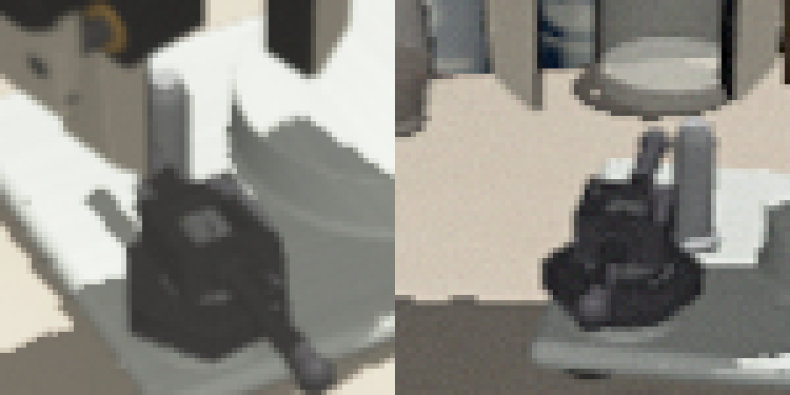

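Request:
{"api": "carry_out", "payload": {"claw": [6.4,6.4,6.4,6.4,6.4,6.4,6.4,6.4,6.4,6.4,6.4], "delta_pos": [[0,-0.18,0],[0,0,0],[0,0,0],[0,0,1.2],[0,0,1.4],[0,0,1.4],[0,0,1.3],[0,0,1],[0,0,0.8],[0,0,0.4],[0,0,0]], "angular": [[0,0,-0.11],[0,0,-0.11],[0,0,-0.11],[0,0,0],[0,0,0],[0,0,0],[0,0,0],[0,0,0],[0,0,0],[0,0,0],[0,0,0]]}}

```text
clock: 17.7
position: [0.5693, 0.1377, 0.0237]
ee_rot: [-1.603, -2.701, 0.001]
force: [-0.5, 0.4, 0.8]
width: 0.699
gripper_force: 0.0
```

```bash
python3 - <<'E'
from h import *
plan([.5705,.1380,.025],0.505)
E
```

```text
t 17.7 pos [0.5693 0.1377 0.0237] F [-0.5  0.4  0.8] M [-0.028  0.003  0.068] w 64.2 q [-0.56  0.63  0.33  1.89 -0.31  0.68  0.46]
shift [-0.04  0.12 -0.13] turn [-0.0007 -0.0001 -0.0053]
```

Request:
{"api": "carry_out", "payload": {"claw": [6.4,4.5,4.5,4.5,4.5,4.5,4.5,4.5], "delta_pos": [[-0.04,0.1,-0.1],[0,0,0],[0,0,0],[0,0,0],[0,0,0],[0,0,0],[0,0,0],[0,0,0]], "angular": [[0,0,0],[0,0,0],[0,0,0],[0,0,0],[0,0,0],[0,0,0],[0,0,0],[0,0,0]], "force": 35}}

```text
clock: 18.5
position: [0.5702, 0.1377, 0.0256]
ee_rot: [-1.603, -2.701, 0.0]
force: [-3.9, -2.0, 4.6]
width: 0.541
gripper_force: 34.9
```

```bash
cat >> h.py <<'E'
def st():
    s=arm.observe(); m=R.from_rotvec(s["ee_rot"]).as_matrix()[:,1]
    print("t",round(s["clock"],2),"pos",s["position"].round(4),"yaw",round(np.arctan2(m[1],m[0]),4),"F",s["force"].round(1),"M",s["ft_torque"].round(3),"w",round(s["width"]*91.8,1),"q",s["joints"].round(2),"j7",s["joint_efforts"].round(3)[-1])
E
python3 - <<'E'
from h import *
st();arm.get_image("side");st();arm.get_image("side");st()
E
```

```text
t 18.5 pos [0.5702 0.1377 0.0256] yaw 0.4998 F [-3.9 -2.   4.6] M [-0.377  0.835  0.09 ] w 49.7 q [-0.56  0.62  0.33  1.88 -0.31  0.68  0.46] j7 -0.061
t 18.55 pos [0.5702 0.1377 0.0256] yaw 0.4999 F [-2.8 -0.3  5.7] M [-0.334  0.757  0.034] w 50.0 q [-0.56  0.62  0.33  1.88 -0.31  0.68  0.46] j7 -0.061
t 18.6 pos [0.5702 0.1378 0.0256] yaw 0.4998 F [-3.6 -1.   5.1] M [-0.361  0.749  0.042] w 49.5 q [-0.56  0.62  0.33  1.88 -0.31  0.68  0.46] j7 -0.061
```

Request:
{"api": "carry_out", "payload": {"claw": [4.5,4.5,4.5,4.5,4.5,4.5,4.5,4.5,4.5,4.5], "delta_pos": [[0,0,0.004],[0,0,0.004],[0,0,0.004],[0,0,0.004],[0,0,0.004],[0,0,0.004],[0,0,0.004],[0,0,0.004],[0,0,0.004],[0,0,0.004]], "angular": [[0,0,0.05],[0,0,0.05],[0,0,0.05],[0,0,0.05],[0,0,0.05],[0,0,0.05],[0,0,0.05],[0,0,0.05],[0,0,0.05],[0,0,0.05]]}}

```text
clock: 19.6
position: [0.5704, 0.1378, 0.0253]
ee_rot: [-2.223, -2.219, -0.0]
force: [-2.1, -1.0, 7.6]
width: 0.541
gripper_force: 35.0
```

```bash
python3 - <<'E'
from h import *
st();p=arm.get_image("side");st();q=arm.get_image("scene");st()
for n,x in(("side",p),("scene",q)): save(x,"t1"+n+".png")
E
```

```text
t 19.6 pos [0.5704 0.1378 0.0253] yaw -0.002 F [-2.1 -1.   7.6] M [-0.407  0.824  0.127] w 49.6 q [-0.65  0.65  0.47  1.89 -0.44  0.71  0.08] j7 0.658
t 19.65 pos [0.5704 0.1378 0.0253] yaw -0.0052 F [-3.1 -0.5  7.5] M [-0.351  0.801  0.159] w 49.8 q [-0.65  0.65  0.47  1.89 -0.44  0.71  0.07] j7 0.372
t 19.7 pos [0.5704 0.1378 0.0253] yaw -0.0018 F [-4.2 -1.   8. ] M [-0.394  0.767  0.01 ] w 49.6 q [-0.65  0.65  0.47  1.89 -0.44  0.71  0.08] j7 -0.686
```

Request:
{"api": "carry_out", "payload": {"claw": [4.5,4.5,4.5,4.5], "delta_pos": [[0,0,0.004],[0,0,0.004],[0,0,0.004],[0,0,0.004]], "angular": [[0,0,0.05],[0,0,0.05],[0,0,0.05],[0,0,0.05]]}}

```text
clock: 20.1
position: [0.5705, 0.1378, 0.0251]
ee_rot: [-2.434, -1.986, -0.0]
force: [-3.0, -1.4, 6.4]
width: 0.54
gripper_force: 35.0
```

```bash
cat >> h.py <<'E'
def tq(n=6):
    L=[]
    for i in range(n): L.append(arm.observe()["ft_torque"][2]); arm.get_image("side")
    print("Mz",np.round(L,3),"mean",np.mean(L).round(3)); st()
E
python3 -c "
from h import *
tq()"
```

```text
Mz [0.117 0.106 0.039 0.006 0.001 0.001] mean 0.045
t 20.4 pos [0.5705 0.1378 0.0252] yaw -0.2002 F [-3.3 -0.4  6.1] M [-0.368  0.692  0.021] w 49.8 q [-0.69  0.66  0.53  1.89 -0.49  0.72 -0.07] j7 -0.018
```

Request:
{"api": "carry_out", "payload": {"claw": [4.5,4.5,4.5,4.5], "delta_pos": [[0,0,0.004],[0,0,0.004],[0,0,0.004],[0,0,0.004]], "angular": [[0,0,0.05],[0,0,0.05],[0,0,0.05],[0,0,0.05]]}}

```text
clock: 20.8
position: [0.5706, 0.1378, 0.025]
ee_rot: [-2.62, -1.733, -0.0]
force: [-1.8, -1.5, 6.2]
width: 0.537
gripper_force: 35.0
```

```bash
python3 -c "
from h import *
tq(2)"
```

```text
Mz [0.117 0.104] mean 0.111
t 20.9 pos [0.5706 0.1377 0.025 ] yaw -0.4019 F [-3.1 -0.5  7. ] M [-0.397  0.69   0.087] w 49.4 q [-0.72  0.67  0.58  1.9  -0.54  0.73 -0.23] j7 -0.691
```

Request:
{"api": "carry_out", "payload": {"claw": [4.5,4.5,4.5,4.5], "delta_pos": [[0,0,0.004],[0,0,0.004],[0,0,0.004],[0,0,0.004]], "angular": [[0,0,0.05],[0,0,0.05],[0,0,0.05],[0,0,0.05]]}}

```text
clock: 21.3
position: [0.5706, 0.1377, 0.0249]
ee_rot: [2.78, 1.463, 0.001]
force: [-2.2, -1.9, 7.0]
width: 0.542
gripper_force: 35.0
```

```bash
python3 -c "
from h import *
tq(2)"
```

```text
Mz [0.138 0.143] mean 0.14
t 21.4 pos [0.5707 0.1377 0.0248] yaw -0.6019 F [-2.5 -1.   7. ] M [-0.444  0.64   0.067] w 49.6 q [-0.76  0.69  0.64  1.9  -0.59  0.75 -0.38] j7 -0.695
```

Request:
{"api": "carry_out", "payload": {"claw": [4.5,4.5,4.5,4.5], "delta_pos": [[0,0,0.004],[0,0,0.004],[0,0,0.004],[0,0,0.004]], "angular": [[0,0,0.05],[0,0,0.05],[0,0,0.05],[0,0,0.05]]}}

```text
clock: 21.8
position: [0.5707, 0.1377, 0.0247]
ee_rot: [2.912, 1.178, 0.001]
force: [-1.6, -1.9, 6.4]
width: 0.539
gripper_force: 35.0
```

```bash
python3 -c "
from h import *
tq(2)"
```

```text
Mz [0.137 0.115] mean 0.126
t 21.9 pos [0.5707 0.1377 0.0247] yaw -0.8019 F [-2.5 -0.8  6.2] M [-0.406  0.648  0.023] w 49.6 q [-0.79  0.71  0.69  1.9  -0.64  0.77 -0.54] j7 -0.699
```

Request:
{"api": "carry_out", "payload": {"claw": [6.4,6.4,6.4,6.4,6.4,6.4,6.4,6.4,6.4,6.4,6.4,6.4,6.4,6.4,6.4], "delta_pos": [[0,0,0],[0,0,0],[0,0,0],[0,0,-1],[0,0,-1],[0,0,0],[0,0,0],[0,0,0],[0,0,0],[0,0,0],[0,0,0],[0,0,0],[0,0,0],[0,0,0],[0,0,0]], "angular": [[0,0,0],[0,0,0],[0,0,0],[0,0,0],[0,0,0],[0,0,-0.131],[0,0,-0.131],[0,0,-0.131],[0,0,-0.131],[0,0,-0.131],[0,0,-0.131],[0,0,-0.131],[0,0,-0.131],[0,0,0],[0,0,0]]}}

```text
clock: 23.4
position: [0.5709, 0.1378, 0.0449]
ee_rot: [1.935, 2.475, 0.001]
force: [0.2, -0.5, 0.1]
width: 0.697
gripper_force: 0.0
```

```bash
python3 - <<'E'
from h import *
tq(4)
plan([.5705,.1378,.0247],.247)
E
```

```text
Mz [-0.047  0.005  0.004  0.016] mean -0.005
t 23.6 pos [0.5706 0.138  0.0443] yaw 0.2462 F [-0.8 -0.7  0.7] M [-0.082  0.076 -0.055] w 63.7 q [-0.62  0.61  0.43  1.88 -0.36  0.73  0.26] j7 -0.044
t 23.6 pos [0.5706 0.138  0.0443] F [-0.8 -0.7  0.7] M [-0.082  0.076 -0.055] w 63.7 q [-0.62  0.61  0.43  1.88 -0.36  0.73  0.26]
shift [-0.02 -0.01  1.96] turn [ 0.0001  0.0002 -0.0008]
```

Request:
{"api": "carry_out", "payload": {"claw": [6.4,6.4,6.4,6.4,4.5,4.5,4.5,4.5,4.5,4.5,4.5], "delta_pos": [[0,0,0.7],[0,0,0.7],[0,0,0.5],[0,0,0],[0,0,0],[0,0,0],[0,0,0],[0,0,0],[0,0,0],[0,0,0],[0,0,0]], "angular": [[0,0,0],[0,0,0],[0,0,0],[0,0,0],[0,0,0],[0,0,0],[0,0,0],[0,0,0],[0,0,0],[0,0,0],[0,0,0]], "force": 45}}

```text
clock: 24.7
position: [0.5703, 0.1379, 0.0253]
ee_rot: [-1.93, -2.479, 0.0]
force: [-3.7, -1.5, 3.3]
width: 0.543
gripper_force: 45.0
```

Request:
{"api": "carry_out", "payload": {"claw": [4.5,4.5,4.5,4.5], "delta_pos": [[0,0,0.003],[0,0,0.003],[0,0,0.003],[0,0,0.003]], "angular": [[0,0,0.04],[0,0,0.04],[0,0,0.04],[0,0,0.04]]}}

```text
clock: 25.1
position: [0.5704, 0.1379, 0.0252]
ee_rot: [-2.123, -2.315, 0.0]
force: [-3.9, -0.8, 6.1]
width: 0.539
gripper_force: 45.0
```

```bash
python3 -c "
from h import *
tq(2)"
```

```text
Mz [0.293 0.304] mean 0.299
t 25.2 pos [0.5704 0.1379 0.0252] yaw 0.0869 F [-3.3 -1.7  5.7] M [-0.337  0.853  0.222] w 49.4 q [-0.64  0.64  0.45  1.89 -0.42  0.7   0.15] j7 -0.731
```

Request:
{"api": "carry_out", "payload": {"claw": [4.5,4.5], "delta_pos": [[0,0,0.003],[0,0,0.003]], "angular": [[0,0,0.04],[0,0,0.04]]}}

```text
clock: 25.4
position: [0.5704, 0.1379, 0.0252]
ee_rot: [-2.214, -2.229, 0.0]
force: [-4.9, -0.6, 5.4]
width: 0.54
gripper_force: 45.0
```

```bash
python3 -c "
from h import *
tq(2)"
```

```text
Mz [0.318 0.368] mean 0.343
t 25.5 pos [0.5704 0.1379 0.0252] yaw 0.0071 F [-3.8 -1.2  5.7] M [-0.354  0.886  0.338] w 49.4 q [-0.65  0.65  0.48  1.89 -0.44  0.71  0.09] j7 -0.803
```

Request:
{"api": "carry_out", "payload": {"claw": [4.5,4.5], "delta_pos": [[0,0,0.002],[0,0,0.002]], "angular": [[0,0,0.03],[0,0,0.03]]}}

```text
clock: 25.7
position: [0.5704, 0.1379, 0.0252]
ee_rot: [-2.279, -2.162, 0.0]
force: [-3.6, -1.7, 5.0]
width: 0.538
gripper_force: 45.1
```

```bash
python3 -c "
from h import *
tq(3)"
```

```text
Mz [0.409 0.401 0.391] mean 0.4
t 25.85 pos [0.5704 0.1379 0.0252] yaw -0.0517 F [-3.5 -1.6  5.6] M [-0.377  0.881  0.372] w 49.4 q [-0.66  0.65  0.49  1.89 -0.46  0.71  0.04] j7 -0.478
```

Request:
{"api": "carry_out", "payload": {"claw": [4.5,4.5,4.5], "delta_pos": [[0,0,0.003],[0,0,0.003],[0,0,0.002]], "angular": [[0,0,0.03],[0,0,0.03],[0,0,0.03]]}}

```text
clock: 26.15
position: [0.5705, 0.1379, 0.0252]
ee_rot: [-2.374, -2.058, 0.0]
force: [-4.3, -2.0, 7.1]
width: 0.539
gripper_force: 45.1
```

```bash
python3 -c "
from h import *
tq(3)"
```

```text
Mz [0.495 0.459 0.446] mean 0.467
t 26.3 pos [0.5705 0.1379 0.0252] yaw -0.1415 F [-3.3 -1.7  6.5] M [-0.399  0.879  0.438] w 49.6 q [-0.68  0.66  0.52  1.89 -0.48  0.72 -0.03] j7 -0.556
```

Request:
{"api": "carry_out", "payload": {"claw": [4.5], "delta_pos": [[0,0,0.002]], "angular": [[0,0,0.035]]}}

```text
clock: 26.4
position: [0.5705, 0.1379, 0.0252]
ee_rot: [-2.408, -2.017, 0.0]
force: [-4.8, -1.0, 6.2]
width: 0.54
gripper_force: 45.1
```

```bash
python3 -c "
from h import *
tq(3)"
```

```text
Mz [0.544 0.527 0.46 ] mean 0.51
t 26.55 pos [0.5705 0.1379 0.0252] yaw -0.1765 F [-4.7 -1.   6.6] M [-0.393  0.952  0.437] w 49.1 q [-0.69  0.66  0.53  1.89 -0.49  0.72 -0.05] j7 -0.602
```

Request:
{"api": "carry_out", "payload": {"claw": [6.4,6.4,6.4,6.4,6.4,6.4,6.4,6.4,6.4,6.4], "delta_pos": [[0,0,0],[0,0,0],[0,0,0],[0,0,-1],[0,0,-1.5],[0,0,-1.5],[0,0,-1.5],[0,0,-1.5],[0,0,0],[0,0,0]], "angular": [[0,0,0],[0,0,0],[0,0,0],[0,0,0],[0,0,0],[0,0,0],[0,0,0],[0,0,0],[0,0,0],[0,0,0]]}}

```text
clock: 27.55
position: [0.5707, 0.1382, 0.0954]
ee_rot: [2.409, 2.017, 0.002]
force: [-0.4, -0.2, -0.3]
width: 0.701
gripper_force: 0.0
```

```bash
python3 - <<'E'
from h import *
st(); p=arm.get_image("wrist"); cv2.imwrite("pics/w8.png",p["frame"][60:360,180:480,::-1].repeat(2,0).repeat(2,1))
s=arm.observe()
for r in arm.place_of("key",p)[:1]: print("key",atz(p,r["centre"],.043))
for r in arm.trace("key",p)[:1]:
    m=r["region"].astype(np.uint8); c=max(cv2.findContours(m,0,2)[0],key=cv2.contourArea); print(cv2.approxPolyDP(c,2.5,True)[:,0].tolist())
    for v in range(c[:,0,1].min(),c[:,0,1].max(),12):
        u=np.flatnonzero(m[v]); 
        if len(u): print(v,u.min(),u.max(),atz(p,((u.min()+u.max())/2/640,v/480),.052).round(4))
E
```

```text
t 27.55 pos [0.5707 0.1382 0.0954] yaw -0.1768 F [-0.4 -0.2 -0.3] M [-0.087  0.096  0.064] w 64.4 q [-0.74  0.57  0.6   1.85 -0.41  0.85 -0.11] j7 -0.048
key [0.57081459 0.13959329 0.043     ]
[[639, 52], [609, 80], [598, 79], [598, 76], [610, 72], [612, 52], [600, 48], [601, 36], [584, 39], [579, 54], [560, 59], [564, 17], [560, 11], [262, 34], [257, 41], [283, 276], [291, 279], [293, 233], [304, 231], [311, 225], [312, 150], [309, 138], [316, 131], [325, 133], [330, 141], [327, 150], [327, 224], [332, 231], [343, 231], [346, 235], [346, 276], [385, 272], [392, 268], [447, 269], [534, 262], [539, 258], [542, 231], [557, 236], [560, 247], [571, 249], [577, 239], [587, 235], [590, 221], [586, 214], [616, 245], [639, 258]]
11 543 560 [0.7109 0.2493 0.052 ]
23 389 563 [0.6727 0.2506 0.052 ]
35 261 599 [0.6488 0.2492 0.052 ]
47 257 600 [0.6475 0.2437 0.052 ]
59 258 639 [0.6574 0.2361 0.052 ]
71 259 639 [0.6572 0.2303 0.052 ]
83 261 639 [0.6573 0.2242 0.052 ]
95 263 639 [0.6573 0.2181 0.052 ]
107 264 639 [0.6571 0.2119 0.052 ]
119 265 639 [0.6569 0.2056 0.052 ]
131 266 639 [0.6567 0.1992 0.052 ]
143 267 639 [0.6565 0.1927 0.052 ]
155 268 639 [0.6563 0.1861 0.052 ]
167 270 639 [0.6563 0.1793 0.052 ]
179 271 639 [0.6561 0.1724 0.052 ]
191 272 639 [0.6559 0.1654 0.052 ]
203 274 639 [0.656  0.1582 0.052 ]
215 275 639 [0.6557 0.1509 0.052 ]
227 276 639 [0.6555 0.1435 0.052 ]
239 277 639 [0.6553 0.136  0.052 ]
251 279 639 [0.6553 0.1282 0.052 ]
263 280 526 [0.6208 0.1265 0.052 ]
275 283 351 [0.5674 0.1281 0.052 ]
```

View pics/w8.png

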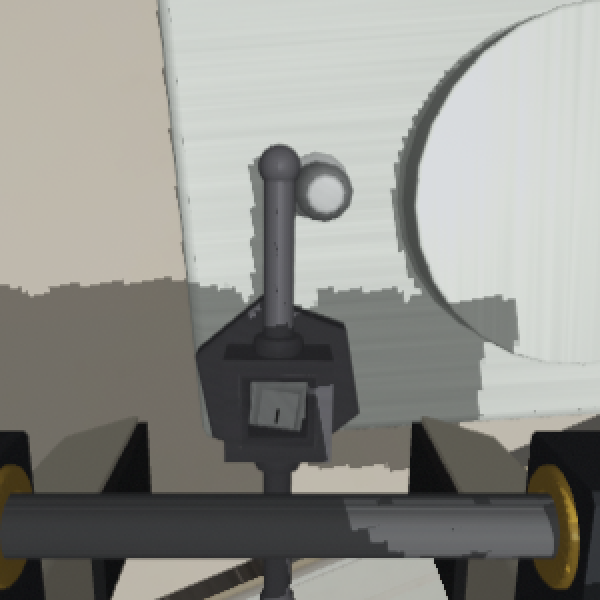

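Request:
{"api": "carry_out", "payload": {"claw": [6.4,6.4,6.4,6.4,6.4,2.5,2.5,2.5,2.5,2.5,2.5,2.5,2.5], "delta_pos": [[0,0,1.2],[0,0,1.3],[0,0,1.2],[0,0,0.9],[0,0,0],[0,0,0],[0,0,0],[0,0,0],[0,0,0],[0,0,0],[0,0,0],[0,0,0],[0,0,0]], "angular": [[0,0,0],[0,0,0],[0,0,0],[0,0,0],[0,0,0],[0,0,0],[0,0,0],[0,0,0],[0,0,0],[0,0,0],[0,0,0],[0,0,0],[0,0,0]], "force": 25}}

```text
clock: 29.0
position: [0.5705, 0.1381, 0.0492]
ee_rot: [-2.409, -2.016, -0.0]
force: [-2.7, 0.3, 5.5]
width: 0.345
gripper_force: 25.0
```

Request:
{"api": "carry_out", "payload": {"claw": [2.5,2.5,2.5,2.5], "delta_pos": [[0,0,-0.1],[0,0,-0.2],[0,0,-0.2],[0,0,0]], "angular": [[0,0,0],[0,0,0],[0,0,0],[0,0,0]]}}

```text
clock: 29.4
position: [0.5705, 0.1381, 0.054]
ee_rot: [-2.409, -2.016, 0.0]
force: [0.6, 0.8, -4.8]
width: 0.346
gripper_force: 25.0
```

```bash
python3 -c "
from h import *
tq(1)"
```

```text
Mz [-0.033] mean -0.033
t 29.45 pos [0.5705 0.138  0.0539] yaw -0.177 F [ 0.4  2.1 -5.3] M [ 0.131 -0.098 -0.031] w 31.9 q [-0.71  0.62  0.56  1.88 -0.46  0.77 -0.08] j7 0.008
```

Request:
{"api": "carry_out", "payload": {"claw": [2.5,2.5,2.5,2.5,2.5,2.5,2.5,2.5,2.5,2.5,2.5,2.5,2.5,2.5,2.5,2.5], "delta_pos": [[0,0,-0.4],[0,0,-0.8],[0,0,-1.2],[0,0,-1.4],[0,0,-1.4],[0,0,-0.6],[-0.32,-0.6,0],[-0.64,-1.23,0],[-0.64,-1.23,0],[-0.64,-1.23,0],[-0.64,-1.23,0],[-0.64,-1.23,0],[-0.64,-1.23,0],[-0.64,-1.23,0],[-0.32,-0.62,0],[0,0,0]], "angular": [[0,0,0],[0,0,0],[0,0,0],[0,0,0],[0,0,0],[0,0,0],[0,0,0],[0,0,0],[0,0,0],[0,0,0],[0,0,0],[0,0,0],[0,0,0],[0,0,0],[0,0,0],[0,0,0]]}}

```text
clock: 31.05
position: [0.4635, 0.1046, 0.1117]
ee_rot: [-2.409, -2.016, 0.001]
force: [-0.6, -0.2, -2.0]
width: 0.345
gripper_force: 25.0
```

Request:
{"api": "carry_out", "payload": {"claw": [2.5,2.5,2.5,2.5,2.5,2.5,2.5,2.5,2.5,2.5,2.5], "delta_pos": [[0,0,0],[0,0,0],[0,0,0],[0,0,0],[0,0,0],[0,0,0],[0,0,0],[0,0,0],[0,0,0],[0,0,0],[0,0,0]], "angular": [[0,0,0.1164],[0,0,0.1164],[0,0,0.1164],[0,0,0.1164],[0,0,0.1164],[0,0,0.1164],[0,0,0.1164],[0,0,0.1164],[0,0,0.1164],[0,0,0.1164],[0,0,0]]}}

```text
clock: 32.15
position: [0.4654, 0.1051, 0.1117]
ee_rot: [3.12, 0.358, 0.001]
force: [0.6, 0.1, -1.4]
width: 0.348
gripper_force: 25.0
```

```bash
python3 - <<'E'
from h import *
plan([.4645,.105,.0055],-1.341)
p=arm.get_image("side"); survey(p,["setting_mark","screw_shoulder","jam_nut"])
p=arm.get_image("scene"); survey(p,["setting_mark","screw_shoulder","jam_nut"])
E
```

```text
t 32.15 pos [0.4654 0.1051 0.1117] F [ 0.6  0.1 -1.4] M [-0.07   0.11  -0.025] w 32.0 q [-1.05  0.49  0.99  2.11 -0.56  0.83 -1.06]
shift [-0.09 -0.02 10.62] turn [ 0.001  -0.0003 -0.0013]
setting_mark [334. 245.] 0.96 [0.5719 0.1217 0.043 ]
screw_shoulder [331. 246.] 0.78 [0.5666 0.1199 0.043 ]
jam_nut [331. 251.] 0.81 [0.5655 0.1354 0.0245]
setting_mark [331. 256.] 0.63 [0.5695 0.1321 0.043 ]
screw_shoulder [329. 253.] 0.94 [0.5709 0.1391 0.043 ]
jam_nut [329. 265.] 0.56 [0.5664 0.1319 0.0245]
```

Request:
{"api": "carry_out", "payload": {"claw": [2.5,2.5,2.5,2.5,2.5,2.5,2.5,2.5,2.5], "delta_pos": [[0,0,1],[0,0,1.8],[0,0,1.8],[0,0,1.8],[0,0,1.8],[0,0,1],[0,0,0.7],[0,0,0.3],[0,0,0.2]], "angular": [[0,0,0],[0,0,0],[0,0,0],[0,0,0],[0,0,0],[0,0,0],[0,0,0],[0,0,0],[0,0,0]]}}

```text
clock: 33.45
position: [0.465, 0.1048, 0.0079]
ee_rot: [-3.121, -0.36, -0.001]
force: [-0.2, -0.1, -1.2]
width: 0.345
gripper_force: 25.0
```

Request:
{"api": "carry_out", "payload": {"claw": [2.5,2.5], "delta_pos": [[0,0,0.06],[0,0,0]], "angular": [[0,0,0],[0,0,0]]}}

```text
clock: 33.65
position: [0.465, 0.105, 0.0076]
ee_rot: [-3.121, -0.36, -0.001]
force: [-0.1, -0.3, -1.4]
width: 0.345
gripper_force: 25.0
```

Request:
{"api": "carry_out", "payload": {"claw": [2.5,2.5,2.5], "delta_pos": [[0,0,0.08],[0,0,0.06],[0,0,0]], "angular": [[0,0,0],[0,0,0],[0,0,0]]}}

```text
clock: 33.95
position: [0.465, 0.105, 0.0062]
ee_rot: [-3.12, -0.36, -0.001]
force: [-1.2, 0.3, 4.4]
width: 0.347
gripper_force: 25.0
```

Contact; release and lift away.

Request:
{"api": "carry_out", "payload": {"claw": [4,5,6.4,6.4,6.4,6.4,6.4,6.4,6.4,6.4,6.4,6.4], "delta_pos": [[0,0,0],[0,0,0],[0,0,0],[0,0,0],[0,0,-0.8],[0,0,-2],[0,0,-3],[0,0,-3],[0,0,-3],[0,0,-3],[0,0,-3],[0,0,0]], "angular": [[0,0,0],[0,0,0],[0,0,0],[0,0,0],[0,0,0],[0,0,0],[0,0,0],[0,0,0],[0,0,0],[0,0,0],[0,0,0],[0,0,0]]}}

```text
clock: 35.15
position: [0.4667, 0.1048, 0.1872]
ee_rot: [-3.119, -0.359, -0.008]
force: [1.0, -0.1, 0.2]
width: 0.695
gripper_force: 0.0
```

```bash
python3 - <<'E'
from h import *
st()
p=arm.get_image("wrist"); survey(p,["key","setting_mark","screw_shoulder","jam_nut"])
a=arm.get_image("side"); survey(a,["key","nut_underside"] if 0 else ["key"])
I=[p["frame"][:,:,::-1],a["frame"][120:360,200:460,::-1]]
cv2.imwrite("pics/end.png",np.hstack([cv2.resize(I[0],(400,300)),cv2.resize(I[1],(400,300))]))
E
```

```text
t 35.15 pos [0.4667 0.1048 0.1872] yaw -1.3415 F [ 1.  -0.1  0.2] M [-0.084  0.147  0.004] w 63.8 q [-1.17  0.38  1.12  2.03 -0.42  0.98 -1.18] j7 -0.734
key [319. 214.] 0.58 [0.4648 0.1048 0.    ]
setting_mark [322.  98.] 0.71 [0.5679 0.1265 0.043 ]
screw_shoulder [313.  92.] 0.93 [0.57   0.1347 0.043 ]
jam_nut [312.  95.] 0.76 [0.5705 0.1354 0.0245]
key [275. 269.] 0.6 [0.4656 0.1003 0.    ]
```

View pics/end.png

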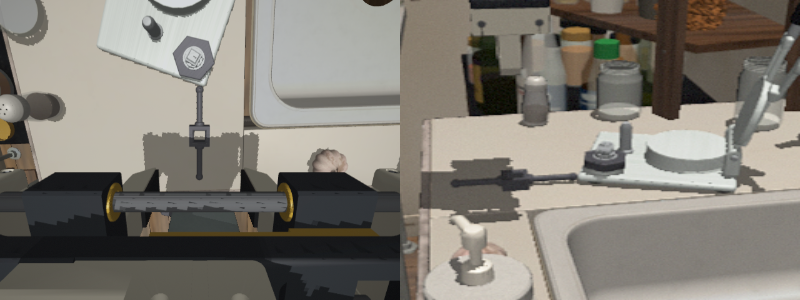

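```bash
python3 -c "
from h import *
print(arm.sign_off())"
```

```text
the job is handed in; nothing more can be done
None
```

The jam nut is tight on its spring washer at about 0.52 Nm (highest reading 0.54). The guide pin held the screw through the key, apart from an estimated turn of 10 degrees at most as the slack closed, which I did not measure. The key is back flat on the counter, the other things were not touched, and the job was handed in at about 35 s.

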